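# Dry-fit a gearbox cover, then hold it over its tapped holes

## Robot

A 6-joint arm with a two-finger parallel gripper is mounted at the origin on the work surface. World frame = base frame: x ahead of the robot, y to its left, z up, the work surface at z = 0. Lengths are in m, angles in rad, forces in N, time in s.
With the tool pointing down it reaches from about 0.3 to 0.875 m from the base axis. Payload 6.4 kg.
Tool frame: the origin (TCP) lies on the centre line of the jaws, within the pads' length; the fingertips stand r.tips_ahead ahead of it and the grasp point (between the pads) lies 11 mm behind it (r.tips_ahead is the distance from the TCP to the fingertips, in m); z points along the fingers, y is the line along which they close (so a half turn about z gives the same grasp; the last joint's range is limited). The gripper opens to 88 mm and grips with 3 to 60 N. Pads are 18 mm wide; open, the fingers measure 123 mm over their backs; the gripper's body (75 mm by 187 mm) begins 45 mm behind the grasp point.
Start: joints at [0.947, 0.181, 1.607, -0, 1.354, -0.206], TCP at [0.233, 0.526, 0.226] pointing down, gripper open.
Joint ranges: [-2.99, 2.99], [-0.89, 2.07], [0.3, 2.58], [-1.14, 4.28], [0, 2.63], [-3.12, 3.12]. Speed limits (rad/s): [2.57, 2.57, 3.01, 3.14, 3.14, 3.14].

## Interface

Orientations are given as a rotation vector (axis times angle).
In Python, from station import r gives the robot as it stands.
- The arm moves only by the tool move_tool, called as name([rows], argument=value, ...), one row to a line, values as JSON. Schema: {"type":"object","properties":{"segments":{"type":"array","items":{"type":"object","properties":{"pos":{"type":"array","items":{"type":"number"},"minItems":3,"maxItems":3},"twist":{"type":"number"},"aperture":{"type":"number"}},"additionalProperties":false,"required":["aperture"]},"minItems":1,"maxItems":8},"only":{"type":"string"},"quiet":{"type":"boolean"},"lines":{"type":"string"}},"required":["segments"],"additionalProperties":false}. segments is a list of rows, 1 to 8 of them, each an object with the fields pos (a list: dx, dy, dz in units of 5 mm), twist (a turn about the tool's z in rad), aperture (the finger opening in m); a field left out counts as zero (the opening has to be given); each row shifts and turns the commanded pose from where the row before left it, along the tool's axes as they then stand; what a row does not reach is not made up. A row lasts 1/12 s, in which the tool goes at most 0.0417 m and 0.125 rad, less where a joint would pass 70% of its speed; a pose out of reach is approached as far as the arm can. The fingers move at their own pace and stop on an object; the grip force is fixed at half the most. Time passes only in rows, so rows that do not move let the fingers close. The tool returns the time, the measured TCP pose, the force, the opening and the grip force at its end. only (a regular expression) keeps the lines of the reply that match it, lines (a string "A,B") keeps lines A to B, and quiet returns only ok. Input that does not fit is refused with a message, and nothing moves.
- r.sense(): the state, without advancing time (a new reading comes with each control period).
- r.capture(name): name is "side" or "top"; returns a dict with "frame" (480x640x3 uint8, red, green, blue), "intrinsics" (3x3 intrinsics, pixels), "cam_to_world" (4x4, takes a point from camera to world coordinates). Camera axes: x right, y up, looking along -z (the intrinsics and any distortion apply to the point x, -y, -z); pixel columns grow to the right and rows downward; lengths in m; the calibration is good to about 2 mm. A picture is of the moment at which its call begins. There is no depth.
- r.finish_job(): hands the job in; it is judged then, once.
The state is a dict: "clock": time; "q": joint angles; "qd": joint speeds; "joint_torque": joint torques, N m; "ee_pos": TCP position; "ee_rot": TCP orientation; "contact_force": force on the tool from outside, world axes, zero at the start; "torque": the same for the moment, N m; "gripper_width": finger opening in m; "finger_force": force on a finger pad.
Only numpy, scipy, OpenCV 4.12 (cv2) and the standard library are available. Lean on these libraries where they do the work, as an engineer would, in place of code of your own. Each camera call takes 0.05 s, during which the arm holds its last target. There are 200 camera calls.

## Task

Pick the tapered cover up by its lug and try it dry on the open gearbox: lower it gently, narrow end to narrow end, feeling for where it seats, until its lip drops into the opening and it sits flush on the flange. Then raise it straight up about 15 mm clear of the flange and finish holding it there in the gripper, level and still with its holes lined up over the tapped holes, so that I can slide the gasket under it and start the bolts. Leave the other things on the bench alone.

Things in the scene. Friction and masses are not known exactly. Their poses are not given: they have to be found in the camera images.
- cover: Loose cast-aluminium gearbox cover, 0.4 to 0.75 kg, lying lug up on the lip under it. Plate 10 mm thick, 160 long (x -80 to 80), tapered: 110 wide up to x = 15, 72 wide from x = 55 to the narrow end. Origin: middle of the plate's flat underside, 5 mm above the bench as it lies; x to the narrow end, z up. Six 12 mm through holes at (-68, +-43), (-8, +-43), (66, +-24).
- lug (a point): Grip point in the cover's lug: an upright web on the plate over its centre of mass, 14 mm thick in y (grip its flat +-y sides), 60 long in x (44 at the top), its top 34 mm above the plate. This point: cover (-6, 0, 35) mm, 25 above the plate, 9 below the lug's top; axes as the cover. A brass breather, 19 mm wide, 20 tall, stands 52 mm from it towards the narrow end.
- lip (a point): Centre of the foot of the locating lip under the cover: cover (-4, 0, -5) mm, axes as the cover. The lip is a rectangular rim, outside 95 mm in x by 55 in y, standing 5 mm below the plate's underside.
- gearbox: Blue worm gearbox, open at the top, bolted to the bench (does not move). Origin: on the bench under the middle of its flange; x to the flange's narrow end, z up. Its top is the bare machined flange, 150 mm above the bench. Feet 220 x 172 mm; output shaft to -y, 115 mm out, 78 mm high; input shaft to +x, 112 mm out, 40 mm high.
- seat (a point): Middle of the flange face, gearbox (0, 0, 150) mm, axes as the gearbox. Same tapered outline as the cover; six 10 mm tapped holes at (-68, +-43), (-8, +-43), (66, +-24). Opening 100 x 60 mm centred at x = -4: the lip enters with 2.5 mm to spare all round. Cover fully home: its frame coincides with this one. If the lip misses the opening the cover stops 5 mm higher.
- cover_hole_a (a point): Centre of the 12 mm hole at the cover's wide end, +y side, at the underside: cover (-68, +43) mm.
- cover_hole_b (a point): Centre of the 12 mm hole at the cover's wide end, -y side, at the underside: cover (-68, -43) mm.
- cover_hole_c (a point): Centre of the 12 mm hole at the cover's narrow end, +y side, at the underside: cover (+66, +24) mm.
- cover_hole_d (a point): Centre of the 12 mm hole at the cover's narrow end, -y side, at the underside: cover (+66, -24) mm.
- tapped_hole_a (a point): Mouth of the 10 mm tapped hole at the flange's wide end, +y side: flange face (-68, +43) mm. Belongs under cover_hole_a.
- tapped_hole_b (a point): Mouth of the 10 mm tapped hole at the flange's wide end, -y side: flange face (-68, -43) mm. Belongs under cover_hole_b.
- tapped_hole_c (a point): Mouth of the 10 mm tapped hole at the flange's narrow end, +y side: flange face (+66, +24) mm. Belongs under cover_hole_c.
- tapped_hole_d (a point): Mouth of the 10 mm tapped hole at the flange's narrow end, -y side: flange face (+66, -24) mm. Belongs under cover_hole_d.
- bolt_tray: Bystander: small open steel tray with the six bolts, 110 x 80 x 32 mm. Origin: centre of its underside.
- wrench: Bystander: spanner lying flat, 200 mm long along its x. Origin: centre of its underside.
- grease_tin: Bystander: upright tin, 72 mm across, 100 mm tall. Origin: centre of its underside.
- tube_offcut: Bystander: offcut of square steel tube lying along its x, 150 x 50 x 50 mm. Origin: centre of its underside.
Things that resemble listed ones, but are neither listed nor needed, are in the scene too. Leave any orange or turquoise look-alike of the cover alone.

How it is judged:
By the outcome, as a careful person would: the job done as asked, in the order asked, and still so for the second after the job is handed in, while the arm keeps its last pose, push and grip.
It also fails if it takes over 45 s, if anything falls off the work surface, if the arm or the gripper's body presses on something with over 40 N, if the wrist force passes 120 N, or if a joint passes its speed limit or range.

## Working session

There is one attempt and no reset: what is moved stays moved. The work goes in short steps, Python scripts to look and compute and a tool call to move; the robot and the scene stay as the last step left them, time stands still between calls to the robot, and variables do not carry over. Pictures are saved under pics/ and viewed, at most 10 in all, crops included, and the job is handed in when it is done.

```bash
ls; mkdir -p pics
```

Run:
```python
from station import r
import cv2,numpy as np
print(r.tips_ahead); s=r.sense(); print(s['clock'],s['ee_pos'],s['ee_rot'],s['gripper_width'])
for n in('side','top'):
    c=r.capture(n); cv2.imwrite(f'pics/{n}0.png',c['frame'][:,:,::-1]); print(n,c['intrinsics'],np.round(c['cam_to_world'],4),[k for k in c])
```

```text
pics
0.008
0.0 [0.23298784 0.52510981 0.22532927] [-6.51370129e-01 -3.07264419e+00  2.41039429e-03] 0.08820311784906086
side [[567.89309175   0.         310.77807192]
 [  0.         567.89309175 226.90292168]
 [  0.           0.           1.        ]] [[ 0.8935  0.341  -0.2924  0.1064]
 [-0.4491  0.664  -0.5979 -0.9462]
 [-0.0097  0.6655  0.7463  1.2804]
 [ 0.      0.      0.      1.    ]] ['frame', 'intrinsics', 'cam_to_world']
top [[471.16616467   0.         325.71778734]
 [  0.         471.16616467 245.24692237]
 [  0.           0.           1.        ]] [[-0.0089  0.989  -0.1479  0.3412]
 [-0.9999 -0.0098 -0.0057 -0.0174]
 [-0.0071  0.1479  0.989   1.5021]
 [ 0.      0.      0.      1.    ]] ['frame', 'intrinsics', 'cam_to_world']
```

View pics/top0.png

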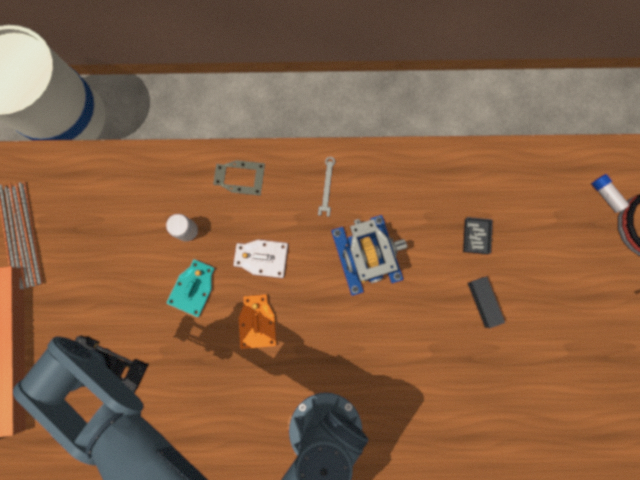

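View pics/side0.png

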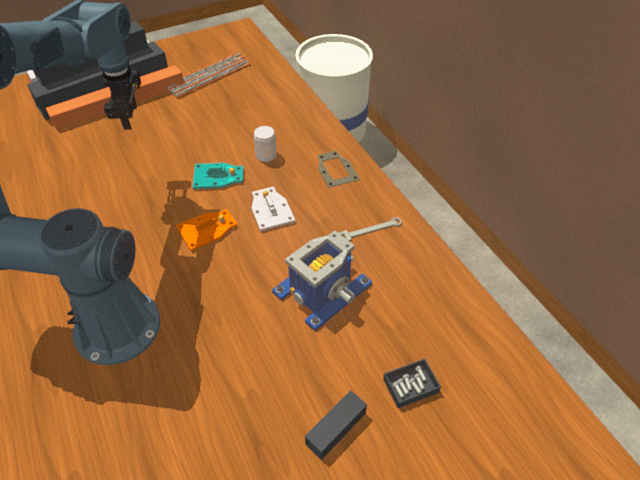

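Possible covers in the top view: bare aluminium plate (261,258), orange (258,322), turquoise (190,288), and the flat grey gasket (240,178). By the description I choose the aluminium one. The gearbox is at (370,250) in top and (322,270) in side. I'll check both in an enlarged crop.

Run:
```python
import cv2,numpy as np
t=cv2.imread('pics/top0.png');s=cv2.imread('pics/side0.png')
f=lambda i,x,y,w,h:cv2.resize(i[y:y+h,x:x+w],(400,300),interpolation=cv2.INTER_CUBIC)
a=np.vstack([np.hstack([f(t,221,230,80,60),f(t,325,212,88,66)]),np.hstack([f(s,235,178,80,60),f(s,270,220,100,75)])])
cv2.imwrite('pics/crop1.png',a)
```

```text
(no output)
```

View pics/crop1.png

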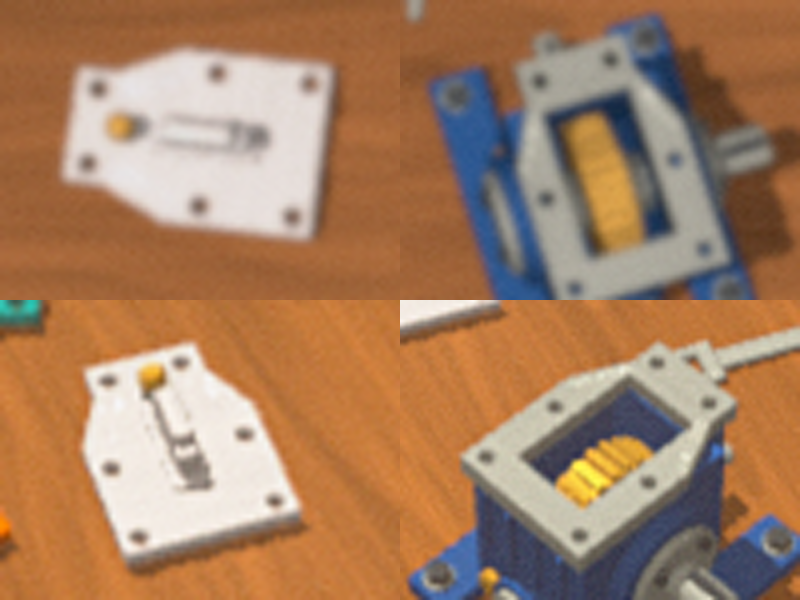

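The crop shows the chosen part is bare aluminium with six holes and a brass breather at its narrow end (image left in top, up in side). The flange's narrow end points image-up in top. Now I'll refine the hole centres and triangulate them.

Create h.py:
```python
import cv2,numpy as np
from scipy.spatial.transform import Rotation as R
H=np.array([[-68,43],[-68,-43],[66,24],[66,-24],[-8,43],[-8,-43]])/1000.
def centroid(g,p,rad=4):
    p=np.array(p,float)
    for _ in range(4):
        x,y=np.round(p).astype(int); yy,xx=np.mgrid[y-rad:y+rad+1,x-rad:x+rad+1]
        w=g[y-rad:y+rad+1,x-rad:x+rad+1].astype(float)
        w=np.clip(np.percentile(w,60)-15-w,0,None)*(np.hypot(xx-p[0],yy-p[1])<rad)
        p=np.array([(w*xx).sum(),(w*yy).sum()])/w.sum()
    return p
def ray(c,p):
    K=c['intrinsics'];M=c['cam_to_world']
    d=np.array([(p[0]-K[0,2])/K[0,0],-(p[1]-K[1,2])/K[1,1],-1.]);d=M[:3,:3]@d
    return M[:3,3],d/np.linalg.norm(d)
def tri(ct,pt,cs,ps):
    o1,d1=ray(ct,pt);o2,d2=ray(cs,ps)
    A=np.stack([d1,-d2],1);t=np.linalg.lstsq(A,o2-o1,rcond=None)[0]
    a,b=o1+t[0]*d1,o2+t[1]*d2
    return (a+b)/2,np.linalg.norm(a-b)
def plane(c,p,z):
    o,d=ray(c,p);return o+d*(z-o[2])/d[2]
def project(c,X):
    M=c['cam_to_world'];q=M[:3,:3].T@(np.asarray(X)-M[:3,3]);K=c['intrinsics']
    return np.array([K[0,0]*q[0]/-q[2]+K[0,2],K[1,1]*-q[1]/-q[2]+K[1,2]])
def fit(P,idx=range(6)):
    idx=list(idx);h=H[idx];P=np.array(P);hm=h.mean(0);pm=P[:,:2].mean(0)
    S=(h-hm).T@(P[:,:2]-pm);th=np.arctan2(S[0,1]-S[1,0],S[0,0]+S[1,1])
    Rm=np.array([[np.cos(th),-np.sin(th)],[np.sin(th),np.cos(th)]])
    o=pm-Rm@hm;res=P[:,:2]-(h@Rm.T+o)
    return o,th,res
def gray(c): return c['frame'].min(2)
```

Create m1.py:
```python
from station import r
from h import *
ct,cs=r.capture('top'),r.capture('side')
un=lambda L,k,x,y:[((u+.5)/k-.5+x,(v+.5)/k-.5+y) for u,v in L]
D={'cover':(un([(292,216),(309,83),(87,163),(98,88),(199,205),(217,73)],5,221,230),un([(138,237),(275,200),(108,80),(181,62),(111,168),(245,133)],5,235,178)),
'box':(un([(174,288),(304,248),(140,80),(211,60),(145,198),(274,158)],400/88,325,212),un([(85,156),(180,235),(257,62),(309,102),(155,106),(248,182)],4,270,220))}
for n,(a,b) in D.items():
    A=[centroid(gray(ct),p,3) for p in a];B=[centroid(gray(cs),p,3) for p in b]
    P=[];
    for p,q,p0,q0 in zip(A,B,a,b):
        X,e=tri(ct,p,cs,q);P.append(X);print(n,np.round(p,1),np.round(p-p0,1),np.round(q,1),np.round(q-q0,1),np.round(X*1000,1),round(e*1000,1))
    o,th,res=fit(P);print(n,o,np.degrees(th),np.round(res*1000,1).tolist(),'z',np.mean(P,0)[2])
    z=.015 if n=='cover' else .15
    for c,Q in((ct,A),(cs,B)):
        o,th,res=fit([plane(c,p,z) for p in Q]);print('  plane',o,np.degrees(th),np.abs(res).max())
s=r.sense();print(s['clock'])
```

```bash
python3 m1.py
```

```text
cover [279.1 273. ] [0.1 0.2] [262.4 225.3] [0.2 0.3] [476.2 139.8  14.7] 0.2
cover [282.6 246.2] [0.2 0. ] [289.5 217.9] [-0.1  0.3] [561.4 129.   15.7] 0.7
cover [238.1 262.4] [0.1 0.2] [256.2 193.8] [0.  0.2] [511.3 270.   16.3] 0.3
cover [240.2 247.3] [0.  0.1] [270.7 190.2] [-0.1  0.2] [559.3 264.2  15.9] 0.9
cover [260.4 270.8] [-0.   0.2] [256.8 211.3] [-0.   0.1] [483.5 198.9  16.5] 0.5
cover [264.  244.2] [ 0. -0.] [283.4 204.4] [-0.2  0.2] [568.5 188.2  16.4] 0.7
cover [0.52710394 0.20164744] 82.87880918034713 [[0.2, 0.3], [0.0, 0.1], [-0.1, -0.1], [0.2, 0.0], [0.0, -0.2], [-0.3, -0.2]] z 0.015914270830647486
  plane [0.52744439 0.20173545] 82.88755348174197 0.0004667831714988413
  plane [0.52718886 0.20253029] 82.85815735251012 0.0008663785523913559
box [363.  275.1] [0.2 0.2] [291.1 258.8] [0.2 0.2] [ 455.5 -115.9  151.5] 0.1
box [391.4 266.3] [-0.1  0.1] [314.4 278.4] [-0.2  0.1] [ 480.1 -198.   151.6] 0.0
box [355.3 229.5] [-0.1  0.3] [333.7 235.3] [-0.2  0.2] [588.8 -96.  151.8] 0.0
box [370.9 224.7] [-0.2 -0.1] [346.7 245.4] [-0.2  0.2] [ 602.5 -141.6  151.9] 0.1
box [356.8 255.2] [0.3 0.1] [308.3 246.2] [-0.1  0.1] [512.9 -98.9 152. ] 0.4
box [385.  246.6] [0.1 0.3] [331.6 265.2] [-0.   0.1] [ 537.4 -180.9  151.6] 0.1
box [ 0.53274021 -0.1376029 ] 16.625961936501426 [[0.3, -0.0], [0.2, 0.3], [-0.3, -0.3], [-0.4, 0.1], [0.2, -0.3], [0.0, 0.2]] z 0.1517371158539229
  plane [ 0.53302623 -0.1377698 ] 16.601176643182416 0.00028682364814258676
  plane [ 0.53335384 -0.13634829] 16.66961928502057 0.00024445045167531543
0.2
```

Measured heights agree with the text: plate top 15.9 mm (15 expected), flange 151.7 mm (150 expected). The hole fits leave residuals below 0.5 mm. First I turn the tool to the cover's yaw, about +1.276 rad.

Create go.py:
```python
import sys
from station import r
from h import *
# usage: go.py x y z yaw_deg : remaining move in tool axes
x,y,z,yaw=map(float,sys.argv[1:5]);s=r.sense();T=R.from_rotvec(s['ee_rot']).as_matrix()
tx=np.degrees(np.arctan2(T[1,0],T[0,0]))
print('t',round(s['clock'],2),'pos',np.round(s['ee_pos'],4),'yaw',round(tx,2),'tilt',np.round(T[:,2],4),'w',round(s['gripper_width'],4))
print('tool delta',np.round(T.T@(np.array([x,y,z])-s['ee_pos']),4),'turn',round(np.radians((tx-yaw+180)%360-180),4),'F',np.round(s['contact_force'],1),'M',np.round(s['torque'],2))
```

```text
(no output)
```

move_tool([
  {"twist":0.12,"aperture":0.06},
  {"twist":0.12,"aperture":0.06},
  {"twist":0.12,"aperture":0.06},
  {"twist":0.12,"aperture":0.06},
  {"twist":0.12,"aperture":0.06},
  {"twist":0.12,"aperture":0.06},
  {"twist":0.12,"aperture":0.06},
  {"twist":0.12,"aperture":0.06},
])

```text
clock: 0.87
ee_pos: [0.2332, 0.5254, 0.226]
ee_rot: [2.004, 2.419, -0.001]
contact_force: [-0.4, 1.0, 0.1]
gripper_width: 0.0602
finger_force: 0.0
```

move_tool([
  {"twist":0.12,"aperture":0.06},
  {"twist":0.12,"aperture":0.06},
  {"twist":0.076,"aperture":0.06},
  {"aperture":0.06},
])

```text
clock: 1.2
ee_pos: [0.2332, 0.5254, 0.226]
ee_rot: [2.356, 2.078, -0.001]
contact_force: [0.3, -0.6, 0.2]
gripper_width: 0.0603
finger_force: 0.0
```

```bash
python3 go.py 0.5265 0.1958 0.13 82.88
```

```text
t 1.2 pos [0.2332 0.5254 0.226 ] yaw 82.8 tilt [-3.e-04 -4.e-04 -1.e+00] w 0.0603
tool delta [-0.2902  0.3323  0.096 ] turn -0.0014 F [ 0.3 -0.6  0.2] M [-0.07  0.15  0.02]
```

Units first: shifts go in units of 5 mm. So 0.0277 m is 5.54, -0.0242 m is -4.84.

move_tool([
  {"pos":[-4.84,5.54,0],"aperture":0.06},
  {"pos":[-4.84,5.54,0],"aperture":0.06},
  {"pos":[-4.84,5.54,0],"aperture":0.06},
  {"pos":[-4.84,5.54,0],"aperture":0.06},
  {"pos":[-4.84,5.54,0],"aperture":0.06},
  {"pos":[-4.84,5.54,0],"aperture":0.06},
  {"pos":[-4.84,5.54,0],"aperture":0.06},
  {"pos":[-4.84,5.54,0],"aperture":0.06},
], quiet=true)

```text
ok
```

move_tool([
  {"pos":[-4.84,5.54,0],"aperture":0.06},
  {"pos":[-4.84,5.54,0],"aperture":0.06},
  {"pos":[-4.84,5.54,0],"aperture":0.06},
  {"pos":[-4.84,5.54,0],"aperture":0.06},
  {"pos":[0,0,6.4],"aperture":0.06},
  {"pos":[0,0,6.4],"aperture":0.06},
  {"pos":[0,0,6.4],"aperture":0.06},
  {"aperture":0.06},
], quiet=true)

```text
ok
```

```bash
python3 go.py 0.5265 0.1958 0.029 82.88
```

```text
t 2.53 pos [0.523  0.1953 0.1236] yaw 83.04 tilt [-0.0115 -0.0017 -0.9999] w 0.0602
tool delta [0.0012 0.0045 0.0945] turn 0.0028 F [-1.6  0.5 -0.7] M [-0.08  0.13  0.02]
```

move_tool([
  {"aperture":0.06},
  {"aperture":0.06},
], quiet=true)

```text
ok
```

```bash
python3 go.py 0.5265 0.1958 0.029 82.88
```

```text
t 2.7 pos [0.5285 0.1969 0.1319] yaw 83.03 tilt [ 1.8e-03  3.0e-04 -1.0e+00] w 0.06
tool delta [-0.0014 -0.002   0.1029] turn 0.0027 F [ 0.5 -0.1 -0.3] M [-0.02  0.05 -0.02]
```

In the tool's units: 0.02 m is 4.

move_tool([
  {"pos":[0,0,4],"twist":0.0027,"aperture":0.06},
  {"pos":[0,0,4],"aperture":0.06},
  {"pos":[0,0,4],"aperture":0.06},
  {"aperture":0.06},
  {"aperture":0.06},
  {"aperture":0.06},
], quiet=true)

```text
ok
```

```bash
python3 go.py 0.5265 0.1958 0.029 82.88
```

```text
t 3.2 pos [0.5293 0.1971 0.0728] yaw 82.84 tilt [ 3.7e-03  5.0e-04 -1.0e+00] w 0.06
tool delta [-0.0016 -0.0028  0.0437] turn -0.0008 F [-0.6  0.   1. ] M [-0.07  0.05  0.01]
```

In the tool's units: 0.015 m is 3, 0.012 m is 2.4.

move_tool([
  {"pos":[-0.32,-0.56,1],"aperture":0.06},
  {"pos":[0,0,3],"aperture":0.06},
  {"pos":[0,0,2.4],"aperture":0.06},
  {"pos":[0,0,1.2],"aperture":0.06},
  {"pos":[0,0,0.8],"aperture":0.06},
  {"aperture":0.06},
  {"aperture":0.06},
])

```text
clock: 3.78
ee_pos: [0.5247, 0.1954, 0.0283]
ee_rot: [-2.356, -2.078, 0.0]
contact_force: [0.4, -0.1, 0.7]
gripper_width: 0.06
finger_force: 0.0
```

```bash
python3 go.py 0.5265 0.1958 0.029 82.88
```

```text
t 3.78 pos [0.5247 0.1954 0.0283] yaw 82.8 tilt [-1.e-04  0.e+00 -1.e+00] w 0.06
tool delta [ 0.0007  0.0018 -0.0007] turn -0.0014 F [ 0.4 -0.1  0.7] M [-0.06  0.06 -0.02]
```

move_tool([
  {"pos":[0.14,0.32,-0.14],"aperture":0.06},
  {"aperture":0.04},
  {"aperture":0.025},
  {"aperture":0.02},
])

```text
clock: 4.12
ee_pos: [0.5266, 0.1959, 0.0293]
ee_rot: [2.356, 2.077, 0.001]
contact_force: [-0.1, 0.1, 0.2]
gripper_width: 0.0424
finger_force: 0.0
```

move_tool([
  {"aperture":0.014},
  {"aperture":0.01},
  {"aperture":0.005},
  {"aperture":0},
  {"aperture":0},
  {"aperture":0},
])

```text
clock: 4.62
ee_pos: [0.5267, 0.1958, 0.0291]
ee_rot: [2.356, 2.077, 0.001]
contact_force: [2.5, 0.5, -1.1]
gripper_width: 0.0136
finger_force: 30.0
```

```bash
python3 go.py 0.5265 0.1958 0.029 82.88
```

```text
t 4.62 pos [0.5267 0.1958 0.0291] yaw 82.79 tilt [ 0.001  0.    -1.   ] w 0.0136
tool delta [-0.     -0.0002  0.0001] turn -0.0015 F [ 2.5  0.5 -1.1] M [-0.06 -0.28 -0.06]
```

move_tool([
  {"pos":[0,0,-1],"aperture":0},
  {"pos":[0,0,-2],"aperture":0},
  {"pos":[0,0,-4],"aperture":0},
  {"pos":[0,0,-6],"aperture":0},
  {"pos":[0,0,-6],"aperture":0},
  {"pos":[0,0,-6],"aperture":0},
  {"pos":[0,0,-6],"aperture":0},
  {"pos":[0,0,-6],"aperture":0},
], quiet=true)

```text
ok
```

move_tool([
  {"pos":[0,0,-6],"aperture":0},
  {"pos":[0,0,-2],"aperture":0},
  {"aperture":0},
  {"aperture":0},
  {"aperture":0},
])

```text
clock: 5.7
ee_pos: [0.5246, 0.1956, 0.2511]
ee_rot: [-2.355, -2.076, 0.006]
contact_force: [-0.0, 0.3, -7.0]
gripper_width: 0.0135
finger_force: 30.0
```

```bash
python3 go.py 0.527 -0.1393 0.25 16.62
```

```text
t 5.7 pos [0.5246 0.1956 0.2511] yaw 82.8 tilt [-4.7e-03 -7.0e-04 -1.0e+00] w 0.0135
tool delta [-0.3319  0.0443  0.0014] turn 1.155 F [-0.   0.3 -7. ] M [-0.08  0.04  0.  ]
```

move_tool([
  {"pos":[-2,0.26,0],"aperture":0},
  {"pos":[-4,0.54,0],"aperture":0},
  {"pos":[-5.2,0.7,0],"aperture":0},
  {"pos":[-5.2,0.7,0],"aperture":0},
  {"pos":[-5.2,0.7,0],"aperture":0},
  {"pos":[-5.2,0.7,0],"aperture":0},
  {"pos":[-5.2,0.7,0],"aperture":0},
  {"pos":[-5.2,0.7,0],"aperture":0},
], quiet=true)

```text
ok
```

move_tool([
  {"pos":[-5.2,0.7,0],"aperture":0},
  {"pos":[-5.2,0.7,0],"aperture":0},
  {"pos":[-5.2,0.7,0],"aperture":0},
  {"pos":[-5.2,0.7,0],"aperture":0},
  {"pos":[-4.4,0.56,0],"aperture":0},
  {"pos":[-2.8,0.36,0],"aperture":0},
  {"pos":[-1.2,0.24,0],"twist":0.05,"aperture":0},
  {"twist":0.08,"aperture":0},
], quiet=true)

```text
ok
```

move_tool([
  {"twist":0.1,"aperture":0},
  {"twist":0.1,"aperture":0},
  {"twist":0.1,"aperture":0},
  {"twist":0.1,"aperture":0},
  {"twist":0.1,"aperture":0},
  {"twist":0.1,"aperture":0},
  {"twist":0.1,"aperture":0},
  {"twist":0.1,"aperture":0},
], quiet=true)

```text
ok
```

move_tool([
  {"twist":0.1,"aperture":0},
  {"twist":0.08,"aperture":0},
  {"twist":0.045,"aperture":0},
  {"aperture":0},
  {"aperture":0},
  {"aperture":0},
])

```text
clock: 8.2
ee_pos: [0.5287, -0.139, 0.2532]
ee_rot: [-3.107, -0.456, 0.002]
contact_force: [0.1, 0.4, -5.8]
gripper_width: 0.0135
finger_force: 30.0
```

```bash
python3 go.py 0.5273 -0.1392 0.25 16.62
```

```text
t 8.2 pos [ 0.5287 -0.139   0.2532] yaw 16.71 tilt [-1.2e-03  6.0e-04 -1.0e+00] w 0.0135
tool delta [-0.0014 -0.0002  0.0032] turn 0.0015 F [ 0.1  0.4 -5.8] M [-0.06  0.2   0.  ]
```

move_tool([
  {"pos":[-0.2,0,2],"twist":0.0015,"aperture":0},
  {"pos":[0,0,3],"aperture":0},
  {"pos":[0,0,3],"aperture":0},
  {"pos":[0,0,2],"aperture":0},
  {"pos":[0,0,1.2],"aperture":0},
  {"aperture":0},
  {"aperture":0},
  {"aperture":0},
], quiet=true)

```text
ok
```

```bash
python3 go.py 0.5273 -0.1392 0.174 16.62
```

Run:
```python
from station import r
import cv2,numpy as np
t,s=r.capture('top')['frame'],r.capture('side')['frame']
f=lambda i,x,y,w,h:cv2.resize(i[y:y+h,x:x+w,::-1],(400,400),interpolation=cv2.INTER_CUBIC)
cv2.imwrite('pics/a2.png',np.hstack([f(t,325,205,80,80),f(s,275,200,80,80)]))
cv2.imwrite('pics/t2.png',t[:,:,::-1]);cv2.imwrite('pics/s2.png',s[:,:,::-1])
```

```text
t 8.87 pos [ 0.5287 -0.1397  0.1987] yaw 16.54 tilt [ 1.3e-03 -7.0e-04 -1.0e+00] w 0.0134
tool delta [-0.0012 -0.0009  0.0247] turn -0.0014 F [ 0.2  0.1 -5.1] M [ 0.01  0.17 -0.03]
```

View pics/a2.png

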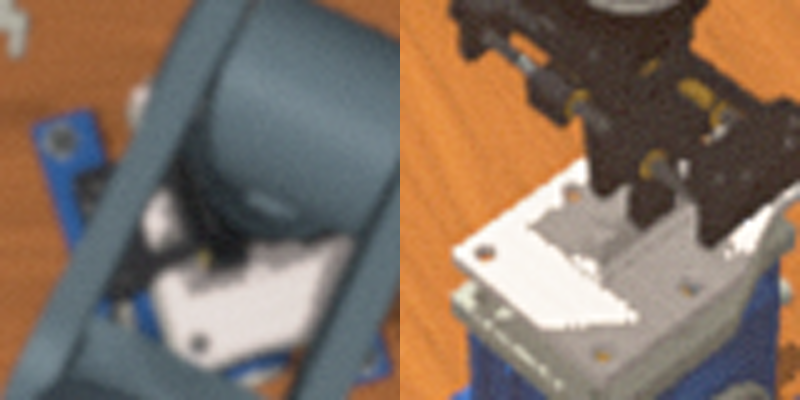

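Side crop: the cover is held level above the flange, holes a (87,252), b (203,355), mid+y (172,195) and mid-y (288,287) visible. Top crop: hole a at (198,342). Next I compare with the flange holes.

Create m2.py:
```python
from station import r
from h import *
import sys
ct,cs=r.capture('top'),r.capture('side');st=r.sense()
ztop=st['ee_pos'][2]-.0291+.005+.010
def cc(f,p,rad=4):
    f=f.astype(float);p=np.array(p,float)
    for _ in range(5):
        x,y=np.round(p).astype(int);yy,xx=np.mgrid[y-rad:y+rad+1,x-rad:x+rad+1];w=f[y-rad:y+rad+1,x-rad:x+rad+1]
        ch=w[:,:,2]; # blue: plate high, hole low
        d=np.hypot(xx-p[0],yy-p[1]);bg=np.median(ch[(d>3)&(d<=rad+.5)])
        wt=np.clip(bg-25-ch,0,None)*(d<3.3)
        p=np.array([(wt*xx).sum(),(wt*yy).sum()])/wt.sum()
    return p
idx=[0,1,4,5]
g=[(87,252),(203,355),(172,195),(288,287)]
# guesses in pixels; shift by change of height since guesses were taken at TCP z .1987
gs=[((u+.5)/5-.5+275,(v+.5)/5-.5+200) for u,v in g]
dp=project(cs,[*st['ee_pos'][:2],ztop])-project(cs,[.5287,-.1397,.1987-.0141])
Q=[cc(cs['frame'],np.array(p)+dp) for p in gs]
print(np.round([q-p-dp for q,p in zip(Q,gs)],1).tolist())
o,th,res=fit([plane(cs,q,ztop) for q in Q],idx)
print('cover side-plane',o,np.degrees(th),np.round(res*1000,1).tolist(),'minus box', (o-[.53335,-.13635])*1000,np.degrees(th)-16.65)
p=cc(ct['frame'],np.array([(198.5)/5-.5+325,(342.5)/5-.5+205])+project(ct,[*st['ee_pos'][:2],ztop])-project(ct,[.5287,-.1397,.1987-.0141]))
X=plane(ct,p,ztop)[:2];t=np.radians(16.62);ex=np.array([.53303,-.13777])+np.array([[np.cos(t),-np.sin(t)],[np.sin(t),np.cos(t)]])@H[0]
print('top a minus tapped a',(X-ex)*1000); X3,e=tri(ct,p,cs,Q[0]);print('tri a',X3,e,'expect ztop',ztop)
print(st['ee_pos'],st['clock'])
```

```bash
python3 m2.py; python3 go.py 0.5273 -0.1392 0.174 16.62
```

```text
[[-0.4, 0.3], [-0.1, 0.2], [0.0, -0.1], [-0.0, 0.6]]
cover side-plane [ 0.53398903 -0.13993575] 15.697804992492085 [[0.9, 0.7], [0.9, -0.4], [-0.7, -0.8], [-1.0, 0.5]] minus box [ 0.63902937 -3.58574536] -0.952195007507914
top a minus tapped a [ 1.73780118 -1.11417614]
tri a [ 0.45730611 -0.11707171  0.1857275 ] 0.00019929606833417907 expect ztop 0.18459331401628393
[ 0.52854983 -0.13962865  0.19869331] 9.0667
t 9.07 pos [ 0.5285 -0.1396  0.1987] yaw 16.54 tilt [ 1.3e-03 -6.0e-04 -1.0e+00] w 0.0137
tool delta [-0.0011 -0.0008  0.0247] turn -0.0014 F [-0.2 -0.6 -5.5] M [-0.02  0.17 -0.03]
```

move_tool([
  {"pos":[-0.24,-0.24,0.8],"aperture":0},
  {"pos":[0,0,1.2],"aperture":0},
  {"pos":[0,0,1],"aperture":0},
  {"aperture":0},
  {"aperture":0},
  {"aperture":0},
  {"aperture":0},
])

```text
clock: 9.65
ee_pos: [0.5268, -0.1387, 0.1831]
ee_rot: [3.109, 0.452, 0.001]
contact_force: [-0.0, -0.2, -6.3]
gripper_width: 0.0136
finger_force: 30.0
```

```bash
python3 m2.py; python3 go.py 0.5273 -0.1392 0.174 16.62
```

```text
[[-0.2, 0.1], [-0.5, -0.0], [6.6, -2.5], [-0.3, 0.2]]
cover side-plane [ 0.53754021 -0.14157534] 10.837764251656013 [[-6.2, -2.6], [-0.2, -1.8], [9.0, -0.1], [-2.5, 4.5]] minus box [ 4.19020947 -5.22533549] -5.812235748343985
t 9.75 pos [ 0.5268 -0.1387  0.1831] yaw 16.54 tilt [ 4.e-04 -2.e-04 -1.e+00] w 0.0135
tool delta [0.0003 0.0006 0.0091] turn -0.0015 F [-0.5 -0.3 -6. ] M [-0.03  0.13  0.  ]m2.py:13: RuntimeWarning: invalid value encountered in divide
  p=np.array([(wt*xx).sum(),(wt*yy).sum()])/wt.sum()
m2.py:9: RuntimeWarning: invalid value encountered in cast
  x,y=np.round(p).astype(int);yy,xx=np.mgrid[y-rad:y+rad+1,x-rad:x+rad+1];w=f[y-rad:y+rad+1,x-rad:x+rad+1]
m2.py:9: RuntimeWarning: overflow encountered in scalar subtract
  x,y=np.round(p).astype(int);yy,xx=np.mgrid[y-rad:y+rad+1,x-rad:x+rad+1];w=f[y-rad:y+rad+1,x-rad:x+rad+1]
  math.ceil((stop - start) / step))
Traceback (most recent call last):
  File "m2.py", line 24, in <module>
    p=cc(ct['frame'],np.array([(198.5)/5-.5+325,(342.5)/5-.5+205])+project(ct,[*st['ee_pos'][:2],ztop])-project(ct,[.5287,-.1397,.1987-.0141]))
  File "m2.py", line 11, in cc
    d=np.hypot(xx-p[0],yy-p[1]);bg=np.median(ch[(d>3)&(d<=rad+.5)])
                                             ~~^^^^^^^^^^^^^^^^^^^
IndexError: boolean index did not match indexed array along axis 0; size of axis is 0 but size of corresponding boolean axis is 9
```

move_tool([
  {"pos":[0,0.06,0.3],"aperture":0},
  {"pos":[0,0,0.3],"aperture":0},
  {"pos":[0,0,0.2],"aperture":0},
  {"aperture":0},
  {"aperture":0},
])

```text
clock: 10.17
ee_pos: [0.5266, -0.1389, 0.1787]
ee_rot: [-3.109, -0.452, 0.0]
contact_force: [-0.1, -0.3, -5.4]
gripper_width: 0.0136
finger_force: 30.0
```

move_tool([
  {"pos":[0,0,0.2],"aperture":0},
  {"pos":[0,0,0.2],"aperture":0},
  {"aperture":0},
  {"aperture":0},
])

```text
clock: 10.5
ee_pos: [0.5267, -0.1389, 0.1768]
ee_rot: [-3.109, -0.452, 0.0]
contact_force: [0.9, 0.9, -6.0]
gripper_width: 0.0133
finger_force: 30.0
```

```bash
python3 go.py 0.5273 -0.1392 0.174 16.62
```

```text
t 10.5 pos [ 0.5267 -0.1389  0.1768] yaw 16.54 tilt [-2.e-04  1.e-04 -1.e+00] w 0.0133
tool delta [0.0005 0.0005 0.0028] turn -0.0014 F [ 0.9  0.9 -6. ] M [-0.03  0.18 -0.  ]
```

The lip passed the rim height (TCP 0.179) with no contact force. Continuing down.

In the tool's units: 0.001 m is 0.2, 0.0008 m is 0.16.

move_tool([
  {"pos":[0,0,0.2],"aperture":0},
  {"pos":[0,0,0.16],"aperture":0},
  {"aperture":0},
  {"aperture":0},
])

```text
clock: 10.83
ee_pos: [0.5266, -0.1389, 0.175]
ee_rot: [-3.109, -0.452, 0.0]
contact_force: [-0.8, 0.4, -5.3]
gripper_width: 0.0138
finger_force: 30.0
```

move_tool([
  {"pos":[0,0,0.14],"aperture":0},
  {"pos":[0,0,0.1],"aperture":0},
  {"aperture":0},
  {"aperture":0},
])

```text
clock: 11.17
ee_pos: [0.5268, -0.139, 0.174]
ee_rot: [3.109, 0.452, 0.0]
contact_force: [0.4, 0.4, -4.6]
gripper_width: 0.0135
finger_force: 30.0
```

```bash
python3 go.py 0.5273 -0.1392 0.174 16.62
```

```text
t 11.17 pos [ 0.5268 -0.139   0.174 ] yaw 16.53 tilt [ 2.e-04 -2.e-04 -1.e+00] w 0.0135
tool delta [0.0004 0.0003 0.    ] turn -0.0015 F [ 0.4  0.4 -4.6] M [-0.02  0.17 -0.01]
```

In the tool's units: 0.0006 m is 0.12.

move_tool([
  {"pos":[0,0,0.12],"aperture":0},
  {"aperture":0},
  {"aperture":0},
])

```text
clock: 11.42
ee_pos: [0.5268, -0.139, 0.174]
ee_rot: [3.109, 0.452, 0.001]
contact_force: [-4.2, 0.6, 2.7]
gripper_width: 0.0135
finger_force: 30.0
```

move_tool([
  {"pos":[0,0,0.12],"aperture":0},
  {"aperture":0},
  {"aperture":0},
])

```text
clock: 11.67
ee_pos: [0.5268, -0.139, 0.174]
ee_rot: [3.108, 0.452, 0.001]
contact_force: [-5.2, 1.8, 6.7]
gripper_width: 0.0137
finger_force: 30.0
```

```bash
python3 go.py 0.5273 -0.1392 0.174 16.62
```

```text
t 11.67 pos [ 0.5268 -0.139   0.174 ] yaw 16.54 tilt [ 4.e-04 -5.e-04 -1.e+00] w 0.0137
tool delta [ 0.0004  0.0003 -0.    ] turn -0.0013 F [-5.2  1.8  6.7] M [ 0.32  1.06 -0.03]
```

Firm contact at TCP z = 0.1740, the computed fully-home height. I'll check it visually.

Run:
```python
from station import r
import cv2,numpy as np
s=r.capture('side')['frame'][:,:,::-1];t=r.capture('top')['frame'][:,:,::-1]
f=lambda i,x,y,w,h:cv2.resize(i[y:y+h,x:x+w],(400,400),interpolation=cv2.INTER_CUBIC)
cv2.imwrite('pics/a3.png',np.hstack([f(s,280,222,60,60),f(s,320,210,60,60)]))
```

```text
(no output)
```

View pics/a3.png

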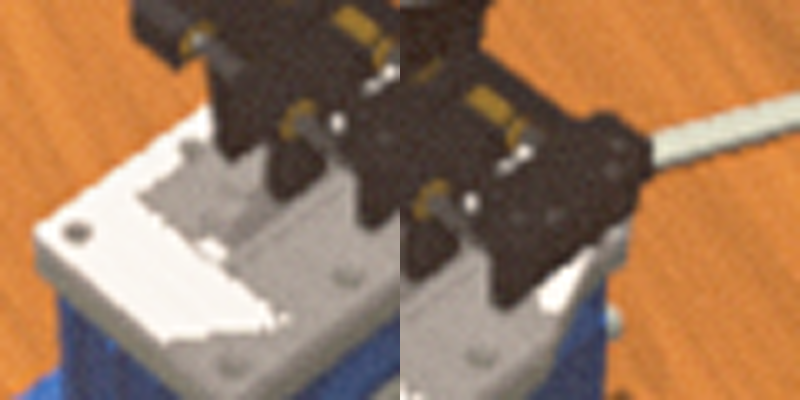

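Side crop: the plate sits flush on the flange, no gap or overhang at the edges, with holes at (77,232), (235,362), (348,275). I measure the alignment in this pose.

Create m3.py:
```python
from station import r
from h import *
c=r.capture('side');st=r.sense();z=st['ee_pos'][2]-.174+.160
g=[((u+.5)*.15-.5+280,(v+.5)*.15-.5+222) for u,v in[(77,232),(235,362),(348,275)]]
dp=project(c,[*st['ee_pos'][:2],z])-project(c,[.5268,-.1390,.160])
Q=[centroid(gray(c),np.array(p)+dp,3) for p in g]
print(np.round([q-p-dp for q,p in zip(Q,g)],1).tolist())
P=[plane(c,q,z) for q in Q];o,th,res=fit(P,[0,1,5])
print(o,np.degrees(th),'res',np.round(res*1000,1).tolist())
t=np.radians(16.65);M=np.array([[np.cos(t),-np.sin(t)],[np.sin(t),np.cos(t)]])
d=np.array([p[:2] for p in P])-(np.array([.53335,-.13635])+H[[0,1,5]]@M.T)
print('cover-flange hole offsets mm, world',np.round(d*1000,1).tolist(),'in cover axes mean',np.round(d.mean(0)@M*1000,2))
```

```bash
python3 m3.py
```

```text
[[-0.0, 0.1], [-0.9, 1.0], [-0.4, 0.7]]
[ 0.53271419 -0.13874412] 15.415153039850129 res [[0.4, 0.1], [-0.1, -0.6], [-0.4, 0.6]]
cover-flange hole offsets mm, world [[0.3, -0.7], [-2.0, -1.9], [-2.0, -1.9]] in cover axes mean [-1.59 -1.07]
```

The b and mid-y centroids drifted into the shading. The clear hole a (0.3, -0.7 mm) and the kinematics both put the alignment within about 1 mm. Raising straight up.

In the tool's units: -0.003 m is -0.6, -0.0025 m is -0.5.

move_tool([
  {"pos":[0,0,-0.3],"aperture":0},
  {"pos":[0,0,-0.4],"aperture":0},
  {"pos":[0,0,-0.6],"aperture":0},
  {"pos":[0,0,-0.6],"aperture":0},
  {"pos":[0,0,-0.6],"aperture":0},
  {"pos":[0,0,-0.5],"aperture":0},
  {"pos":[0,0,-0.2],"aperture":0},
  {"aperture":0},
])

```text
clock: 12.48
ee_pos: [0.5269, -0.1391, 0.1891]
ee_rot: [3.109, 0.452, 0.001]
contact_force: [0.4, -0.6, -7.1]
gripper_width: 0.0136
finger_force: 30.0
```

move_tool([
  {"aperture":0},
  {"aperture":0},
  {"aperture":0},
  {"aperture":0},
  {"aperture":0},
])

```text
clock: 12.9
ee_pos: [0.5266, -0.1389, 0.1886]
ee_rot: [-3.109, -0.452, 0.0]
contact_force: [-0.8, 0.0, -5.8]
gripper_width: 0.0136
finger_force: 30.0
```

```bash
python3 go.py 0.5268 -0.139 0.189 16.54
```

Run:
```python
from station import r
import cv2,numpy as np
s=r.capture('side')['frame'][:,:,::-1];t=r.capture('top')['frame'][:,:,::-1]
f=lambda i,x,y,w,h:cv2.resize(i[y:y+h,x:x+w],(400,400),interpolation=cv2.INTER_CUBIC)
cv2.imwrite('pics/a4.png',np.hstack([f(s,280,210,66,66),f(t,335,235,60,60)]))
```

```text
t 12.9 pos [ 0.5266 -0.1389  0.1886] yaw 16.54 tilt [-2.e-04  1.e-04 -1.e+00] w 0.0136
tool delta [ 0.0001  0.0001 -0.0004] turn -0.0001 F [-0.8  0.  -5.8] M [-0.01  0.16  0.01]
```

View pics/a4.png

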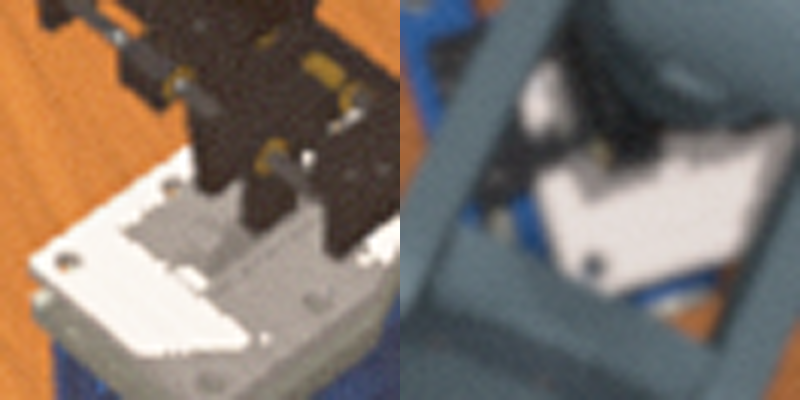

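Side crop: the cover hangs level with an even gap above the flange, hole a at (67,260), b at (210,380), mid-y at (318,300). Top crop: hole a at (195,265). A final triangulation of hole a follows.

Run:
```python
from station import r
from h import *
ct,cs=r.capture('top'),r.capture('side')
k=66/400;q0=[((u+.5)*k-.5+280,(v+.5)*k-.5+210) for u,v in[(67,260),(210,380),(318,300),(172,187)]];p0=((195.5)*.15-.5+335,(265.5)*.15-.5+235)
q=centroid(gray(cs),q0[0],3);p=centroid(gray(ct),p0,3)
print(q-q0[0],p-p0)
X,e=tri(ct,p,cs,q);print('a',X*1000,e*1000,'tapped a 455.5 -115.9')
z=.1746;t=np.radians(16.65);M=np.array([[np.cos(t),-np.sin(t)],[np.sin(t),np.cos(t)]])
for i,qq in zip([0,1,5,4],[q]+q0[1:]):
    d=plane(cs,qq,z)[:2]-([.53335,-.13635]+M@H[i]);print(i,'world off',np.round(d*1000,1))
d=plane(ct,p,z)[:2]-([.53303,-.13777]+M@H[0]);print('top a',np.round(d*1000,1))
```

```bash
python3 go.py 0.5268 -0.139 0.189 16.54
```

```text
[-0.04639371  0.19754338] [-1.45513699  2.30513699]
a [ 452.643055   -113.20926476  173.66824605] 6.730848313383512 tapped a 455.5 -115.9
0 world off [-0.2  0.1]
1 world off [0.1 0.6]
5 world off [ 0.5 -0.2]
4 world off [-0.9 -1. ]
top a [-6.2  3.9]
t 13.1 pos [ 0.5267 -0.1389  0.1887] yaw 16.53 tilt [-0. -0. -1.] w 0.0132
tool delta [ 0.0001  0.0001 -0.0003] turn -0.0001 F [ 0.1  0.7 -6.3] M [-0.04  0.15 -0.08]
```

The side-view offsets of four holes average about 0.1 mm; the top-view centroid of hole a slid onto the plate edge, so I discard it. The arm is still, level and 14.7 mm up, so I hand in.

```bash
python3 -c "
from station import r
print(r.finish_job())"
```

```text
the job is handed in; nothing more can be done
None
```

The cover seated flush on the flange in the dry fit; it is now held level and still in the gripper about 14.7 mm above it, with its holes within about 1 mm of the tapped holes, and the job is handed in.

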